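# Show the pantry helper which tin goes where

## Task

Press the red call button right down and let it come up again, then point out the stray yellow tin that stands on the shelf board: hold the fingertips about 3 cm above the middle of its lid for two seconds without touching it. Then point in the same way at the middle of the empty bay with the yellow liner in the rack, and finish still pointing there. Do not touch the rack or any tin, and do not bring the fingertips down over any other tin.

Things in the scene. Friction and masses are not known exactly. Their poses are not given: they have to be found in the camera images.
- call (a joint): travel of the red call button, m: 0 up, 0.006 fully down; it needs about 5 N at the bottom and springs back up
- call_top (a point): centre of the top face of the red call button, a 36 mm round cap on a white housing that is fixed to the shelf board; it is pressed straight down
- corn_can: the stray tin: loose, upright on the shelf board, yellow label with a green band and a yellow lid, 66 mm across, 100 mm tall; origin at the centre of its underside, z up
- corn_can_top (a point): centre of the stray yellow tin's lid, 100 mm above its origin
- soup_can: another loose tin, upright on the shelf board, white label with a red band and a white lid, 66 mm across, 100 mm tall; origin at the centre of its underside
- soup_can_top (a point): centre of the white tin's lid
- rack: black steel two-tier can rack, fixed, 114 mm deep (x) by 420 mm long (y), its end frames about 132 mm high; four bays 100 mm apart along its y on the upper tier: three hold lying tins whose tops are 176 mm above the shelf board, one is empty. The lower tier, below the upper deck, is packed with fixed tins. Origin on the shelf board under its middle
- liner: yellow flat plastic liner in the empty bay, fixed on the upper tier, 66 mm (x) by 88 mm (y) by 3 mm, moves from bay to bay between runs; origin at the centre of its underside
- empty_bay (a point): centre of the liner's upper face, the middle of the empty bay, 122 mm above the shelf board; the tins in the neighbouring bays stand 54 mm higher, with about 57 mm between their end faces and this point, measured along the rack's y
- red_can: loose tin with a red label and white band lying along the rack's y in an upper bay, 66 mm across, 85 mm long; origin on its underside below its middle
- red_can_top (a point): topmost point of the red tin at its middle, 66 mm above its origin
- green_can: loose tin with a green label and white band lying along the rack's y in an upper bay, 66 mm across, 85 mm long; origin on its underside below its middle
- green_can_top (a point): topmost point of the green tin at its middle, 66 mm above its origin
- blue_can: loose tin with a blue label and white band lying along the rack's y in an upper bay, 66 mm across, 85 mm long; origin on its underside below its middle
- blue_can_top (a point): topmost point of the blue tin at its middle, 66 mm above its origin

How it is judged:
On the way, in this order (a step that is already met when the one before it is completed fails the run):
1. the call button is pressed right down (value of joint call above 0.0045 m), for 0.05 s.
2. the fingertips point at the stray yellow tin from just above its lid (tool point within 30 mm level, 22 to 85 mm up), the button let go (horizontal distance between the grasp point and corn_can_top below 0.03 m and height (world z) of the grasp point between 0.122 and 0.185 m and value of joint call below 0.002 m), for 1.5 s.
3. the fingertips point at the empty bay from just above its liner (horizontal distance between the grasp point and empty_bay below 0.03 m and height (world z) of the grasp point between 0.144 and 0.207 m), for 0.5 s.
At the end, for the whole second after the job is handed in: The tool point is still within 30 mm, measured level, of the middle of the empty bay and 22 to 85 mm above its liner, touching nothing; the button is up; every tin is at rest within 10 mm of where it started, the two standing tins upright (all of step 3 and value of joint call below 0.002 m and distance of each of corn_can, soup_can, red_can, green_can, blue_can from where it was at the start of the episode below 0.01 m and linear speed of each of corn_can, soup_can, red_can, green_can, blue_can below 0.02 m/s and angle between each of corn_can, soup_can's own z axis and vertical below 0.1 rad).
It fails at once if a tin, the rack or the liner is touched (contact force between any of the arm, the fingers and corn_can above 0.3 N or contact force between any of the arm, the fingers and soup_can above 0.3 N or contact force between any of the arm, the fingers and red_can above 0.3 N or contact force between any of the arm, the fingers and green_can above 0.3 N or contact force between any of the arm, the fingers and blue_can above 0.3 N or contact force between any of the arm, the fingers and rack above 0.3 N or contact force between any of the arm, the fingers and liner above 0.3 N).
It fails at once if a tin is moved by more than 10 mm (distance of any of corn_can, soup_can, red_can, green_can, blue_can from where it was at the start of the episode above 0.01 m).
It fails at once if the fingertips come down over another tin (tool point within 30 mm of its middle, measured level, and less than 55 mm above its top) ((horizontal distance between the grasp point and soup_can_top below 0.03 m and height (world z) of the grasp point below 0.155 m) or (horizontal distance between the grasp point and red_can_top below 0.03 m and height (world z) of the grasp point below 0.2312 m) or (horizontal distance between the grasp point and green_can_top below 0.03 m and height (world z) of the grasp point below 0.2312 m) or (horizontal distance between the grasp point and blue_can_top below 0.03 m and height (world z) of the grasp point below 0.2312 m)).
It also fails if it takes over 58 s, if anything falls off the work surface, if the arm or the gripper's body presses on something with over 40 N, if the wrist force passes 120 N, or if a joint passes its speed limit or range.

## Robot

A 6-joint arm with a two-finger parallel gripper is mounted at the origin on the work surface. World frame = base frame: x ahead of the robot, y to its left, z up, the work surface at z = 0. Lengths are in m, angles in rad, forces in N, time in s.
With the tool pointing down it reaches from about 0.275 to 0.875 m from the base axis. Payload 12.5 kg.
Tool frame: the origin (TCP) lies between the finger pads, 19 mm behind the fingertips; this is the grasp point; z points along the fingers, y is the line along which they close (so a half turn about z gives the same grasp; the last joint's range is limited). The gripper opens to 85 mm and grips with 20 to 120 N. Pads are 22 mm wide; open, the fingers measure 114 mm over their backs; the gripper's body (76 mm by 85 mm) begins 54 mm behind the grasp point. The pads swing forward as they close: fully open they stand 13 mm farther back than shut.
Start: joints at [-1.332, 0.351, 1.652, -0, 1.139, -0.085], TCP at [0.175, -0.521, 0.25] pointing down, gripper open.
Joint ranges: [-2.75, 2.75], [-0.79, 2.1], [0.01, 2.65], [-1.57, 4.71], [0.07, 3.14], [-2.87, 2.87]. Speed limits (rad/s): [2.22, 2.22, 2.79, 3.14, 3.14, 3.14].

## Interface

Orientations are given as a unit quaternion [x, y, z, w].
In Python, from cell import r, optics gives the robot as it stands. The module is installed in compiled form; this text tells all that it offers. Calls block until the motion is done:
- r.move_to(position, orientation): joint-space move of the TCP to a pose.
- r.move_linear(position, rot=None, vel=0.15): straight line of the TCP; rot=None keeps the orientation; vel is the mean speed in m/s.
- r.set_joints(angles): joint-space move.
- r.set_gripper(opening, squeeze=None): opening from 0.0 (shut) to 1.0 (fully open); squeeze is the grip in N (None keeps the last); returns when the fingers have stopped.
- r.sleep(seconds).
- r.inverse_kinematics(position, orientation): joint angles nearest the present ones, or None.
- optics.get_image(name): name is "scene" or "top" or "wrist"; returns a dict with "pixels" (480x640x3 uint8, red, green, blue), "depth" (480x640 float32, m along the optical axis (not along the pixel's ray), 0 where there is no reading), "fx", "fy", "cx", "cy" (pixels), "camera_from_world" (4x4, takes a point from world to camera coordinates); the wrist camera has in their place "mount" (4x4, takes a point from camera to tool coordinates, whose origin is the TCP and whose axes are the flange's). Camera axes: x right, y down, z forward; pixel columns grow to the right and rows downward; lengths in m; the calibration is good to about 2 mm. The wrist camera is an equidistant fisheye: a pixel r from the principal point sees the ray r / f radians off the axis. A picture is of the moment at which its call begins: read the wrist's pose just before it.
A pose or a line that the arm cannot do raises r.PlanningError and nothing moves.
- r.hand_in(): hands the job in; it is judged then, once.
Readings, each from a call of its own:
- r.current_t(): time.
- r.current_q(): joint angles.
- r.current_qvel(): joint speeds.
- r.current_effort(): joint torques, N m.
- r.current_tool_pos(): TCP position.
- r.current_ee_rot(): TCP orientation.
- r.current_contact_force(): force on the tool from outside, world axes, zero at the start.
- r.current_torque(): the same for the moment, N m.
- r.current_opening(): opening from 0.0 (shut) to 1.0 (fully open).
- r.current_finger_force(): force on a finger pad.
Only numpy, scipy, OpenCV 4.12 (cv2) and the standard library are available. Lean on these libraries where they do the work, as an engineer would, in place of code of your own. Each camera call takes 0.05 s, during which the arm holds its last target. There are 200 camera calls.

## Working session

There is one attempt and no reset: what is moved stays moved. The work goes in short steps, each a Python script; the robot and the scene stay as the last script left them, time stands still between calls to the robot, and variables do not carry over. Pictures are saved under pics/ and viewed, at most 10 in all, crops included, and the job is handed in when it is done.

```bash
mkdir -p pics; cat > h.py <<'E'
from cell import r, optics
import numpy as np, cv2
def world(d):
    v,u=np.mgrid[0:480,0:640]; z=d["depth"]
    p=np.stack([(u-d["cx"])/d["fx"]*z,(v-d["cy"])/d["fy"]*z,z,np.ones_like(z)],-1)
    return (p@np.linalg.inv(d["camera_from_world"]).T)[...,:3]
E
python3 - <<'E'
from h import *
for n in("top","scene"):
    d=optics.get_image(n); cv2.imwrite(f"pics/{n}.png",d["pixels"][...,::-1]); np.save(f"{n}.npy",world(d)); np.save(f"{n}_px.npy",d["pixels"])
    print(n,np.linalg.inv(d["camera_from_world"]).round(3),(d["depth"]==0).mean())
print(r.current_t(),r.current_ee_rot())
E
```

```text
top [[ 0.028 -0.989  0.143  0.409]
 [-0.999 -0.031 -0.021  0.019]
 [ 0.025 -0.142 -0.99   0.981]
 [ 0.     0.     0.     1.   ]] 0.00380859375
scene [[ 0.739  0.503 -0.448  0.891]
 [ 0.674 -0.556  0.487 -0.374]
 [-0.004 -0.662 -0.75   0.679]
 [ 0.     0.     0.     1.   ]] 0.004117838541666667
0.1 [ 9.86921479e-01  1.61200834e-01 -3.49940265e-05 -5.32729702e-04]
```

View pics/top.png

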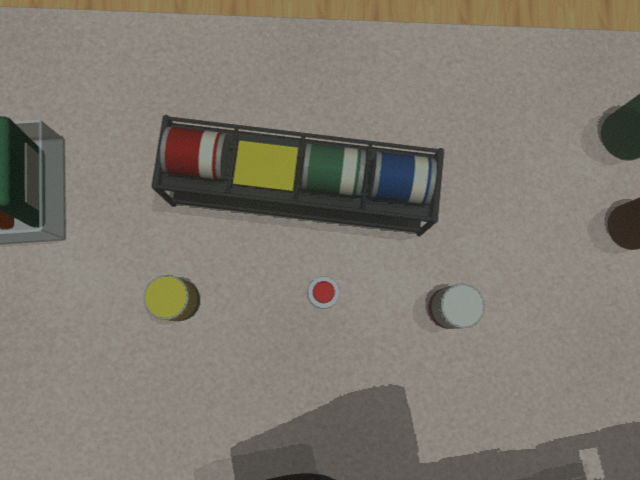

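View pics/scene.png

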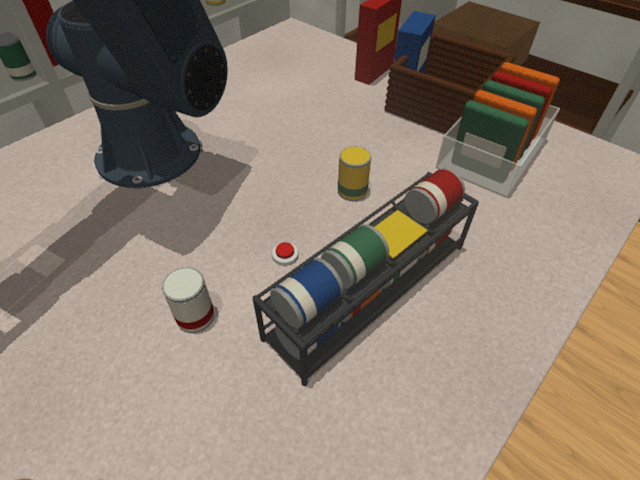

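The top view shows the yellow lid at (168,298), the red button at (323,292), the liner at (266,165) and the white lid at (461,306). The lying tins are at (192,153), (334,168) and (404,177).

```bash
python3 - <<'E'
import numpy as np,cv2
for n,pts in (("top",dict(corn=(168,298),btn=(323,292),liner=(266,165),soup=(461,306))),("scene",dict(corn=(354,157),btn=(285,250),liner=(400,233),soup=(185,285)))):
    W=np.load(n+".npy");px=np.load(n+"_px.npy");hsv=cv2.cvtColor(px,cv2.COLOR_RGB2HSV)
    for k,(u,v) in pts.items():
        z0=np.median(W[v-1:v+2,u-1:u+2,2])
        m=(abs(W[...,2]-z0)<.007)
        if k!="soup": m&=(hsv[...,1]>120)
        l,lab=cv2.connectedComponents(m.astype(np.uint8)); m=lab==lab[v,u]
        P=W[m]; (c,s,a)=cv2.minAreaRect(P[:,:2].astype(np.float32))
        print(n,k,W[v,u].round(4),"mid",np.round(c,4),np.round(s,3),round(a,1),"z",P[:,2].mean().round(4),m.sum())
W=np.load("top.npy")
for u,v in((192,153),(334,168),(404,177)): print(W[v,u].round(3))
E
```

```text
top corn [0.4515 0.2234 0.0993] mid [0.4537 0.2269] [0.057 0.058] 1.8 z 0.1007 1266
top btn [ 0.472  -0.005   0.0229] mid [ 0.4722 -0.0051] [0.032 0.032] 2.6 z 0.0223 341
top liner [0.6503 0.0868 0.1226] mid [0.65   0.0881] [0.089 0.067] 85.1 z 0.1224 2614
top soup [ 0.4523 -0.2075  0.1001] mid [ 0.4528 -0.2083] [0.065 0.065] 0.5 z 0.1007 1580
scene corn [0.4547 0.223  0.0977] mid [0.4537 0.2281] [0.06  0.057] 77.3 z 0.0988 404
scene btn [ 0.4768 -0.0067  0.0202] mid [ 0.4749 -0.0063] [0.033 0.034] 38.1 z 0.02 217
scene liner [0.6573 0.0926 0.1216] mid [0.6487 0.0912] [0.095 0.07 ] 84.7 z 0.1205 1289
scene soup [ 0.4591 -0.2082  0.0978] mid [ 0.4537 -0.2101] [0.064 0.066] 85.5 z 0.0985 1179
[0.65  0.186 0.173]
[ 0.634 -0.012  0.177]
[ 0.625 -0.109  0.175]
```

```bash
python3 - <<'E'
from h import *
from scipy.spatial.transform import Rotation as R
y=np.array([.9965,-.084,0]);z=np.array([0,0,-1.])
cands=[R.from_matrix(np.c_[np.cross(s*y,z),s*y,z]).as_quat() for s in(1,-1)]
B=[.473,-.0055]
pts=[(B,.25),(B,.034),([.4537,.2275],.15),([.65,.089],.172)]
def cost(q):
    js=[r.inverse_kinematics([*p,h],q) for p,h in pts]
    return 9 if any(j is None for j in js) else max(abs(j[5]) for j in js)
q=min(cands,key=cost); print(q,[cost(c) for c in cands])
r.set_gripper(0.0)
r.move_linear([*B,.25],q,.2)
r.move_linear([*B,.06],vel=.15)
f0=np.array(r.current_contact_force())
for h in np.arange(.044,.0305,-.0015):
    r.move_linear([*B,h],vel=.03)
    f=r.current_contact_force()[2]-f0[2]; print(round(h,4),r.current_tool_pos()[2].round(4),round(f,2))
    if f>9: break
r.sleep(.2); print(r.current_contact_force(),r.current_t())
d=optics.get_image("top"); cv2.imwrite("pics/press.png",d["pixels"][...,::-1])
E
```

```text
[0.73620552 0.67675803 0.         0.        ] [np.float64(0.45714280361438586), 9]
0.044 0.0439 -0.31
0.0425 0.0425 0.04
0.041 0.041 0.19
0.0395 0.0395 2.1
0.038 0.038 2.47
0.0365 0.0365 3.63
0.035 0.035 5.32
0.0335 0.0345 21.58
[-4.58802036  0.57379955 21.49886432] 8.0417
```

The force jumped from 5 to 21 N, so the button is on its stop. Next I release it and point.

```bash
python3 - <<'E'
from h import *
B=[.473,-.0055];C=[.4537,.2275];L=[.65,.089]
r.move_linear([*B,.06],vel=.05); r.move_linear([*B,.28],vel=.15)
d=optics.get_image("scene"); cv2.imwrite("pics/released.png",d["pixels"][...,::-1])
W=world(d); hsv=cv2.cvtColor(d["pixels"],cv2.COLOR_RGB2HSV); m=(hsv[...,1]>120); m[:240]=0;m[260:]=0;m[:,:272]=0;m[:,298:]=0
print("button z",np.median(W[m][:,2]))
r.move_linear([*C,.28],vel=.15); r.move_linear([*C,.15],vel=.08)
r.sleep(2.3); print(r.current_tool_pos(),r.current_contact_force(),r.current_t())
d=optics.get_image("scene"); cv2.imwrite("pics/corn.png",d["pixels"][...,::-1])
r.move_linear([*C,.28],vel=.1); r.move_linear([*L,.28],vel=.15); r.move_linear([*L,.172],vel=.06)
r.sleep(1.5); print(r.current_tool_pos(),r.current_contact_force(),r.current_t())
d=optics.get_image("scene"); cv2.imwrite("pics/bay.png",d["pixels"][...,::-1])
cv2.imwrite("pics/both.png",cv2.resize(np.hstack([cv2.imread("pics/corn.png")[60:360,180:580],cv2.imread("pics/bay.png")[60:360,180:580]]),(800,300)))
E
```

```text
button z 0.0199977604834628
[0.45368965 0.22750116 0.15001421] [-0.23793888  0.56462097 -0.20807172] 16.225
[0.65000416 0.0890169  0.17201465] [0.32515957 1.1510894  0.11974038] 22.925
```

View pics/both.png

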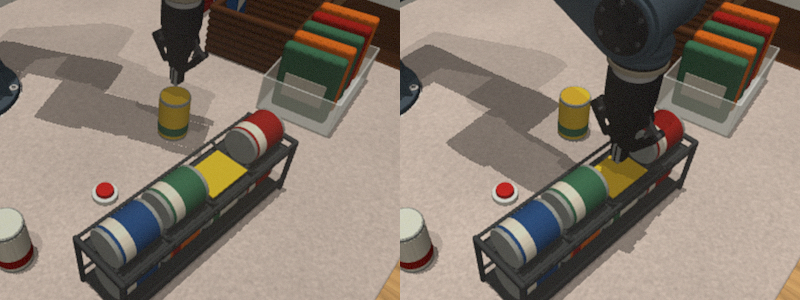

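The left half shows the tips just above the yellow lid (175,85). The right half shows them above the liner (617,158), with every tin in place and the button up.

```bash
python3 -c "
from h import *
print(r.hand_in())"
```

```text
the job is handed in; nothing more can be done
None
```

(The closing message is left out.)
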